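# Load a model into the curing chamber through its sprung flap

## Task

While the blue carrier is still outside the curing chamber, set the grey arch model on the middle of its deck, teeth up and flat, between the two side walls. Then push the carrier (the black knob is there for this) straight in through the orange self-closing flap until it is fully home against the chamber's back, so that the flap falls shut behind it with the model still on the carrier. Let go, and leave the tan model and the other things on the bench alone.

Things in the scene. Friction and masses are not known exactly. Their poses are not given: they have to be found in the camera images.
- chamber: Curing chamber, fixed: white housing 145 x 124 x 92 mm high, amber roof window, grey base with a loading bed 240 mm out in front. Origin at bench height under the middle of the doorway's plane; +x into the chamber, z up. The level bed's top is 30 mm above the bench. The back wall inside, the stop, is at x = +125 mm. The doorway's header reaches from 80 to 92 mm above the bench.
- doorway (a point): Middle of the doorway at bed height, 30 mm above the chamber's origin. The doorway is 94 mm wide. Two guide rails 6 mm high, inner faces 46 mm either side of the middle line, run along the bed and on inside; the carrier has 2 mm play on each side between them.
- flap (a joint): Orange flap in the doorway, 96 mm wide, 42 high, 4 thick, hinged along its upper edge 80 mm above the bench. 0 = shut (upright); grows as it swings inward, to 1.4 rad. A light spring (1 to 2 N at its lower edge) always shuts it. Shut, its lower edge is 8 mm above the bed, so the carrier's 4 mm tongue lies under it.
- carrier: Blue loose carrier, 0.18 kg, on the bed between the guide rails. Deck 100 (x) x 88 x 4 mm; origin at the middle of its underside, +x toward the flap. Side walls 28 mm high over the bed, 80 mm apart inside, with sloping ends; they lift the flap clear of the model. A flat tongue runs back to the knob at x = -135 mm. Fully home, its origin is at x = +75 mm in the chamber's frame; it starts 72 to 84 mm in front.
- knob_top (a point): Centre of the top of the carrier's black knob (22 mm diameter, 45 mm tall above the tongue, yellow band), 49 mm above the bed, 135 mm behind the deck's middle. It can be gripped from above and always stays outside the chamber (60 mm in front of the doorway when home).
- deck (a point): Middle of the top of the carrier's deck, 34 mm above the bench; here the model belongs. The model may lie up to about 10 mm off it.
- grey_model: Grey printed dental arch model, horseshoe-shaped, 57 mm (its x) by 66 mm (its y) by 21 mm high, 45 g, flat underside, teeth up; origin at the middle of its underside, z up. Its base, from x = -26 to +28 mm and y = -33 to +33 mm, is solid up to 11 mm and can be gripped from above across x.
- tan_model: A like arch model, tan; bystander. Which of the two lies on the left and which on the right varies.
- tub: Putty tub with blue lid, 67 mm diameter, 48 mm high; bystander, origin under its centre.
- block: Steel setting block 40 x 50 x 25 mm; bystander.
- aligner: Clear aligner shell 57 x 65 x 10 mm; bystander.
- tweezers: Steel tweezers 120 mm long, lying; bystander.
Mind the look-alikes: they are no part of the job. Of the things like the carrier, leave any that is turquoise; of the rest the larger one is meant.

How it is judged:
By the outcome, as a careful person would: the job done as asked, in the order asked, and still so for the second after the job is handed in, with the robot touching nothing.
It also fails if it takes over 54 s, if anything falls off the work surface, if the arm or the gripper's body presses on something with over 40 N, if the wrist force passes 120 N, or if a joint passes its speed limit or range.

## Robot

A 7-joint arm with a two-finger parallel gripper is mounted at the origin on a cart in front of the work surface, level with it; the furniture and walls round the work are solid. World frame = base frame: x ahead of the robot, y to its left, z up, the work surface at z = 0. Lengths are in mm, angles in degrees, forces in N, time in s.
With the tool pointing down it reaches from about 350 to 900 mm from the base axis. Payload 19.9 kg.
Tool frame: the origin (TCP) lies at the very end of the fingers, on their centre line; the grasp point (between the pads) lies 19 mm behind it (robot.pinch_z is the distance from the TCP to the grasp point, in mm); z points along the fingers, y is the line along which they close (so a half turn about z gives the same grasp; the last joint's range is limited). The gripper opens to 85 mm and grips with 20 to 120 N. Pads are 22 mm wide; open, the fingers measure 114 mm over their backs; the gripper's body (76 mm by 85 mm) begins 54 mm behind the grasp point. The pads swing forward as they close: fully open they stand 13 mm farther back than shut.
Start: joints at [-71.648, 23.915, -0.59, 92.452, 0.269, 63.638, -3.037], TCP at [221.212, 584.522, 231.26] pointing down, gripper open.
Joint ranges: [-161.28, 161.28], [-22.2, 115.67], [-73.04, 71.86], [3.21, 147.25], [-68.34, 248.33], [10.77, 114.83], [-161.83, 161.83]. Speed limits (degrees/s): [108.29, 108.29, 136.94, 136.94, 172.46, 172.46, 172.46].

## Interface

Orientations are given as [roll, pitch, yaw] about the fixed x, y, z axes, in that order (R = Rz(yaw) Ry(pitch) Rx(roll)).
In Python, from workcell import robot gives the robot as it stands. The module is installed in compiled form; this text tells all that it offers.
- The arm moves only by the tool step_arm, never from a script. Its argument "increments" is a list of rows, each a list of 3 entries, a list of its own where there are three numbers: the turn, a rotation vector about the tool's x, y, z each as a share of 180 degrees, from -1 to 1, then the shift along the tool's x, y, z each as a share of 0.2 m, from -1 to 1, then the closure, from -1 (fully open) to 1 (shut), so that 0 is half open. A call has 1 to 5 rows; each row is the pose to reach, as a shift and turn from the pose commanded when the call began, along the tool's axes at that moment, turning the shorter way round; what a row does not reach only later rows make up. A row lasts 1/10 s, in which the tool goes at most 50 mm and 8.59 degrees, less where a joint would pass 70% of its speed; a pose out of reach is approached as far as the arm can. A call with a number of a shift or a turn outside -1 to 1 is refused whole. A call with a gripper value outside its range is refused whole. The fingers move at their own pace and stop on an object; the grip force is fixed at half the most. Time passes only in rows, so rows that repeat a pose let the fingers close. It gives the time, the measured TCP pose, the force, the opening and the grip force at its end, in the units of the state.
- robot.state(): the state, without advancing time (a new reading comes with each control period).
- robot.read_camera(name): name is "scene" or "top" or "wrist"; returns a dict with "img" (400x640x3 uint8, blue, green, red), "K" (3x3 intrinsics, pixels), "eye" and "rotation" of the camera in the world; the wrist camera has in their place "hand_eye" (4x4, takes a point from camera to tool coordinates, whose origin is the TCP and whose axes are the flange's). Camera axes: x right, y up, looking along -z (the intrinsics and any distortion apply to the point x, -y, -z); pixel columns grow to the right and rows downward; lengths in mm; the calibration is good to about 2 mm. A picture is of the moment at which its call begins: read the wrist's pose just before it. There is no depth.
- robot.close_job(): hands the job in; it is judged then, once.
Trained networks look in the newest picture that a camera, given by its name, has taken for a name from the list of things; names that differ only in an ending like _2 or _b are one class to them, and where a whole thing is asked for, a point or a joint stands for the part that bears it (a point fixed in the world has none). Each returns a list of dicts, best first, with "confidence" (0 to 1); they miss things now and then, are a little off and sometimes report something else, mostly with a low value. They report only what shows in the picture. A call takes as long as a camera call. They do not tell look-alikes from the thing itself.
- robot.trace(name, camera): "mask" (400x640 bool, what is visible of it) and "box" ([left, top, right, bottom] in pixels, round what is visible of it).
- robot.pinpoint(name, camera): "pixel" ([row, column] in pixels: a listed point, or the origin of a listed thing).
The state is a dict: "clock": time; "joint_positions": joint angles; "joint_velocities": joint speeds; "joint_torque": joint torques, N m; "eef_pos": TCP position; "orientation": TCP orientation; "wrist_force": force on the tool from outside, world axes, zero at the start; "torque": the same for the moment, N m; "width": finger opening in mm; "grip_force": force on a finger pad.
Only numpy, scipy, OpenCV 4.12 (cv2) and the standard library are available. Lean on these libraries where they do the work, as an engineer would, in place of code of your own. Each camera call takes 0.05 s, during which the arm holds its last target. There are 200 camera calls.

## Working session

There is one attempt and no reset: what is moved stays moved. The work goes in short steps, Python scripts to look and compute and a tool call to move; the robot and the scene stay as the last step left them, time stands still between calls to the robot, and variables do not carry over. Pictures are saved under pics/ and viewed, at most 10 in all, crops included, and the job is handed in when it is done.

Besides the shell and the picture viewer there is one more tool, called after "Request:" in YAML: its name, and indented under it one key for each argument. step_arm: Moves the arm, as the interface text tells. Its arguments: {"type":"object","properties":{"increments":{"type":"array","items":{"type":"array"}}},"required":["increments"]}

```bash
mkdir -p pics
cat > h.py <<'E'
import numpy as np, cv2
from workcell import robot
from scipy.spatial.transform import Rotation as R
def ray(cam,px,st=None):
    """pixel [row,col] -> world origin, direction"""
    r,c=px; K=np.array(cam["K"])
    v=np.linalg.solve(K,[c,r,1.]); v=np.array([v[0],-v[1],-v[2]])
    if "hand_eye" in cam:
        H=np.array(cam["hand_eye"]); Rt=R.from_euler('xyz',st["orientation"],degrees=True).as_matrix()
        return Rt@H[:3,3]+np.array(st["eef_pos"]), Rt@H[:3,:3]@v
    return np.array(cam["eye"]), np.array(cam["rotation"])@v
def at(cam,px,z,st=None):
    o,d=ray(cam,px,st); return o+d*(z-o[2])/d[2]
E
python3 - <<'E'
from h import *
s=robot.state(); print(s)
for n in("top","scene"):
    c=robot.read_camera(n); cv2.imwrite(f"pics/{n}0.png",c["img"]); print(n,c["K"],c["eye"],c["rotation"],[k for k in c])
    for t,z in [("grey_model",0),("tan_model",0),("carrier",30),("knob_top",79),("deck",34),("doorway",30),("chamber",0),("flap",60)]:
        for p in robot.pinpoint(t,n)[:3]: print(n,t,round(p["confidence"],2),np.round(p["pixel"]),np.round(at(c,p["pixel"],z),1))
E
```

```text
{'clock': 0.0, 'joint_positions': array([-71.64815844,  23.94796184,  -0.58936415,  92.48402272,
         0.26832198,  63.64031463,  -3.03554818]), 'joint_velocities': array([-0.01281317,  0.05263012,  0.01254302,  0.06027595,  0.00715196,
        0.08549476, -0.00721403]), 'joint_torque': array([-1.76628623e-04, -8.64446068e+01,  6.78967964e-01, -4.34904528e+01,
        1.91651622e-02,  7.22945828e-03,  8.87918713e-05]), 'eef_pos': array([221.11620027, 584.20847652, 230.67221214]), 'orientation': array([-1.79929229e+02,  4.80630433e-03,  1.59270679e+02]), 'wrist_force': array([-0.27327125,  0.10690148, -0.19762646]), 'torque': array([0.00252321, 0.03027673, 0.00517712]), 'grip_force': 0.0, 'width': 85.49352016302916}
top [[397.27031213   0.         320.26760638]
 [  0.         397.27031213 196.75451217]
 [  0.           0.           1.        ]] [ 358.18605377  -49.42687289 1196.81471926] [  8.82642255   0.22254145 -91.56244695] ['img', 'K', 'eye', 'rotation']Traceback (most recent call last):
  File "<stdin>", line 6, in <module>
  File "h.py", line 13, in at
    o,d=ray(cam,px,st); return o+d*(z-o[2])/d[2]
                                            ~^^^
IndexError: invalid index to scalar variable.
```

Camera rotation is given as roll/pitch/yaw.

```bash
sed -i 's|np.array(cam\["rotation"\])@v|R.from_euler("xyz",cam["rotation"],degrees=True).as_matrix()@v|' h.py
python3 - <<'E'
from h import *
for n in("top","scene"):
    c=robot.read_camera(n); cv2.imwrite(f"pics/{n}0.png",c["img"]); print(n,c["eye"],c["rotation"])
    for t,z in [("grey_model",0),("tan_model",0),("carrier",30),("knob_top",79),("deck",34),("doorway",30),("chamber",0),("flap",60)]:
        for p in robot.pinpoint(t,n)[:3]: print(n,t,round(p["confidence"],2),np.round(p["pixel"]),np.round(at(c,p["pixel"],z),1))
E
```

```text
top [ 358.18605377  -49.42687289 1196.81471926] [  8.82642255   0.22254145 -91.56244695]
top grey_model 0.59 [221. 418.] [ 461.9 -341.7    0. ]
top carrier 0.67 [264. 231.] [348.3 214.5  30. ]
top carrier 0.66 [187. 302.] [569.2   4.2  30. ]
top carrier 0.6 [252. 366.] [ 373.2 -178.4   30. ]
top knob_top 0.64 [239. 203.] [421.9 281.4  79. ]
top knob_top 0.64 [275. 387.] [ 308.1 -227.8   79. ]
top deck 0.73 [190. 302.] [560.6   2.4  34. ]
top deck 0.66 [261. 230.] [358.7 215.1  34. ]
top deck 0.6 [250. 368.] [ 380.1 -184.9   34. ]
top doorway 0.84 [166. 304.] [635.6  -3.8  30. ]
top chamber 0.85 [169. 305.] [632.6  -3.9   0. ]Traceback (most recent call last):
  File "<stdin>", line 5, in <module>
ValueError: it knows: aligner, block, carrier, chamber, deck, doorway, grey_model, knob_top, tan_model, tub, tweezers
```

View pics/top0.png

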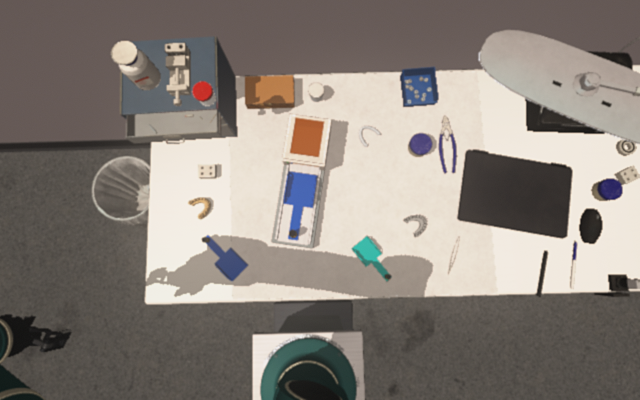

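The top view shows the bed carrier at (187,302) and its knob near (235,294). The look-alikes are a navy loose one (264,231) and a turquoise one (252,366). The grey arch is at (224,415), the tan one at (207,201), and the clear aligner at (133,370).

Run:
```python
from h import *
c=robot.read_camera("top")
cv2.imwrite("pics/crop1.png",cv2.resize(c["img"][100:300,180:450],None,fx=2.9,fy=2.9,interpolation=cv2.INTER_CUBIC))
for t in("grey_model","tan_model","carrier","aligner","chamber"):
    for p in robot.trace(t,"top")[:3]:
        m=p["mask"].astype(np.uint8); pts=np.argwhere(m)[:,::-1].astype(np.float32)
        print(t,round(p["confidence"],2),np.round(p["box"]),m.sum(),cv2.minAreaRect(pts))
c=robot.read_camera("scene"); cv2.imwrite("pics/scene0.png",c["img"]); print(c["eye"],c["rotation"])
for t,z in [("grey_model",0),("tan_model",0),("carrier",30),("knob_top",79),("deck",34),("doorway",30),("chamber",0)]:
    for p in robot.pinpoint(t,"scene")[:3]: print(t,round(p["confidence"],2),np.round(p["pixel"]),np.round(at(c,p["pixel"],z),1))
```

```text
grey_model 0.63 [408. 213. 425. 234.] 168 ((417.058837890625, 223.26470947265625), (20.065336227416992, 15.606371879577637), 59.03623962402344)
tan_model 0.52 [187. 200. 211. 221.] 183 ((201.5631866455078, 205.2093963623047), (20.789125442504883, 17.063905715942383), 57.2647705078125)
carrier 0.98 [286. 170. 319. 239.] 1361 ((297.36126708984375, 205.4017333984375), (30.48746681213379, 67.7414779663086), 8.746162414550781)
carrier 0.85 [204. 239. 249. 285.] 805 ((222.50753784179688, 254.826416015625), (51.29364013671875, 24.694664001464844), 47.48955154418945)
carrier 0.68 [353. 234. 392. 281.] 669 ((374.4827575683594, 258.7931213378906), (48.1663818359375, 21.757915496826172), 48.36646270751953)
aligner 0.68 [272. 116. 331. 251.] 4323 ((300.77996826171875, 180.53997802734375), (44.97199630737305, 130.9561767578125), 8.130102157592773)
aligner 0.58 [361. 128. 378. 149.] 78 ((366.25, 133.75001525878906), (14.142134666442871, 19.091880798339844), 45.0)
chamber 0.87 [272. 116. 331. 250.] 3969 ((301.1174621582031, 180.3321990966797), (43.268489837646484, 130.31838989257812), 8.426968574523926)
chamber 0.64 [404. 133. 430. 159.] 463 ((419.0, 144.5), (23.0, 24.0), 90.0)
[-219.75863368 -635.32536638  926.68734394] [ 48.54996672  -0.09523935 -52.81350489]
grey_model 0.54 [205. 387.] [ 743.9 -207.4    0. ]
grey_model 0.52 [268. 375.] [ 467.1 -323.7    0. ]
tan_model 0.53 [181. 245.] [523.9 308.3   0. ]
carrier 0.88 [204. 311.] [550.3  -4.5  30. ]
carrier 0.84 [214. 225.] [332.9 201.   30. ]
carrier 0.83 [263. 321.] [ 362.7 -193.2   30. ]
knob_top 0.93 [190. 226.] [387.1 242.6  79. ]
knob_top 0.85 [279. 321.] [ 284.6 -250.8   79. ]
knob_top 0.59 [207. 282.] [438.1  28.5  79. ]
deck 0.74 [199. 310.] [565.1  12.1  34. ]
deck 0.72 [265. 326.] [ 362.6 -211.7   34. ]
deck 0.7 [214. 223.] [323.3 200.9  34. ]
doorway 0.63 [192. 326.] [638.7  -6.   30. ]
chamber 0.77 [198. 324.] [634.7  -1.4   0. ]
```

View pics/crop1.png

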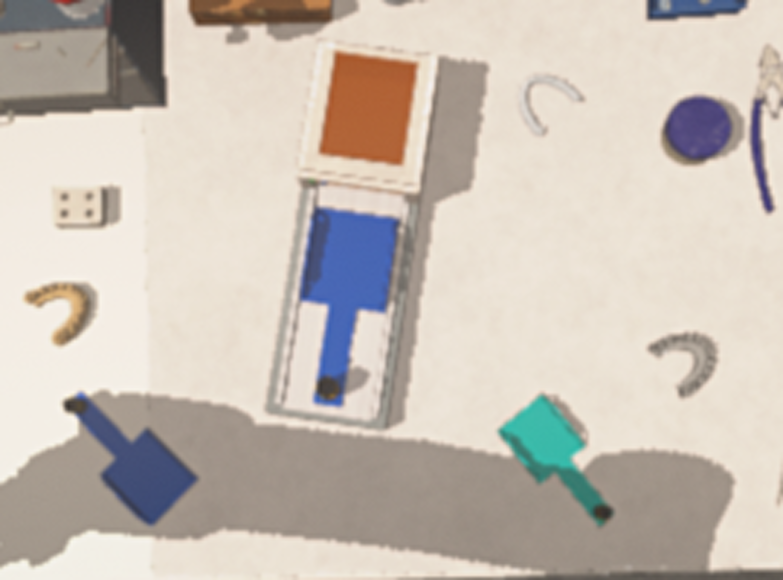

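View pics/scene0.png

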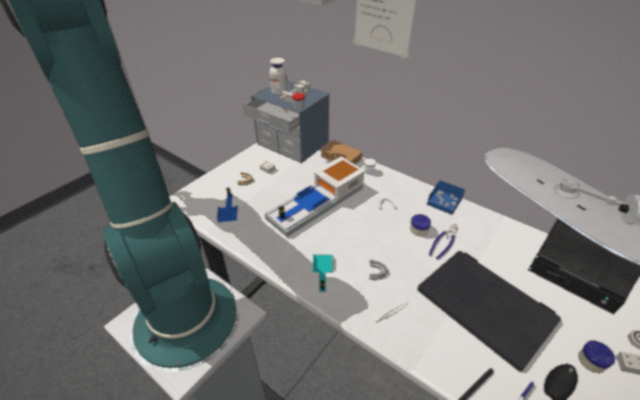

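The carrier to use is the bright blue one on the bed (crop (350,260), 30×68 px). The navy one (150,475) is smaller and the turquoise one (545,435) is excluded. The grey arch is at crop (690,360), near world (464,-335), with its apex at about -54° yaw. I'll plan the travel there next.

```bash
cat >> h.py <<'E'
def plan(start,way,tilt0=180.):
    """rows for poses (x,y,z,yaw), each call starting from the previous pose"""
    p0=np.array(start[:3],float); R0=R.from_euler('xyz',[180,0,start[3]],degrees=True)
    for w in way:
        R1=R.from_euler('xyz',[180,0,w[3]],degrees=True); p1=np.array(w[:3],float)
        print(w,"turn",np.round((R0.inv()*R1).as_rotvec()/np.pi,4).tolist(),"shift",np.round(R0.inv().apply(p1-p0)/200,4).tolist())
        p0,R0=p1,R1
E
python3 - <<'E'
from h import *
plan((221.2,584.5,231.3,159.27),[(300,400,231,135),(420,240,231,110),(460,60,231,86),(480,-120,231,60),(440,-300,231,36)])
c=robot.read_camera("wrist"); print(c["hand_eye"],c["K"])
E
```

```text
(300, 400, 231, 135) turn [0.0, -0.0, 0.1348] shift [-0.695, -0.7233, 0.0015]
(420, 240, 231, 110) turn [-0.0, -0.0, 0.1389] shift [-0.9899, -0.1414, -0.0]
(460, 60, 231, 86) turn [0.0, -0.0, 0.1333] shift [-0.9141, -0.1199, -0.0]
(480, -120, 231, 60) turn [0.0, -0.0, 0.1444] shift [-0.8908, 0.1625, 0.0]
(440, -300, 231, 36) turn [-0.0, -0.0, 0.1333] shift [-0.8794, 0.2768, 0.0]
[[-1.25733764e-03  9.54713979e-01  2.97522499e-01  7.67181276e+01]
 [ 9.99998910e-01  9.70209595e-04  1.11273470e-03  2.52074578e-01]
 [ 7.73684189e-04  2.97523574e-01 -9.54714159e-01 -1.41613240e+02]
 [ 0.00000000e+00  0.00000000e+00  0.00000000e+00  1.00000000e+00]] [[308.99036999   0.         324.31612149]
 [  0.         308.99036999 201.07939245]
 [  0.           0.           1.        ]]
```

Request:
step_arm:
  increments:
    - [[0,0,0.135],[-0.695,-0.723,0],-1]
    - [[0,0,0.135],[-0.695,-0.723,0],-1]
    - [[0,0,0.135],[-0.695,-0.723,0],-1]
    - [[0,0,0.135],[-0.695,-0.723,0],-1]
    - [[0,0,0.135],[-0.695,-0.723,0],-1]

```text
clock: 1.75
eef_pos: [302.9, 395.0, 231.7]
orientation: [180.0, 0.1, 134.6]
wrist_force: [-0.2, 1.1, 0.2]
width: 85.3
grip_force: 0.0
```

Request:
step_arm:
  increments:
    - [[0,0,0.139],[-0.99,-0.141,0],-1]
    - [[0,0,0.139],[-0.99,-0.141,0],-1]
    - [[0,0,0.139],[-0.99,-0.141,0],-1]
    - [[0,0,0.139],[-0.99,-0.141,0],-1]
    - [[0,0,0.139],[-0.99,-0.141,0],-1]

```text
clock: 2.25
eef_pos: [423.3, 234.9, 231.7]
orientation: [179.9, 0.1, 109.5]
wrist_force: [-0.9, 1.1, -0.6]
width: 85.4
grip_force: 0.0
```

Request:
step_arm:
  increments:
    - [[0,0,0.133],[-0.914,-0.12,0],-1]
    - [[0,0,0.133],[-0.914,-0.12,0],-1]
    - [[0,0,0.133],[-0.914,-0.12,0],-1]
    - [[0,0,0.133],[-0.914,-0.12,0],-1]
    - [[0,0,0.133],[-0.914,-0.12,0],-1]

```text
clock: 2.75
eef_pos: [460.5, 55.8, 231.7]
orientation: [179.9, 0.0, 85.7]
wrist_force: [-0.3, 1.3, -0.5]
width: 85.5
grip_force: 0.0
```

Run:
```python
from h import *
s=robot.state(); print(s["clock"],s["eef_pos"],s["orientation"])
c=robot.read_camera("wrist"); cv2.imwrite("pics/w1.png",c["img"])
for t,z in [("carrier",30),("knob_top",79),("deck",34),("doorway",30)]:
    for p in robot.pinpoint(t,"wrist")[:3]: print(t,round(p["confidence"],2),np.round(p["pixel"]),np.round(at(c,p["pixel"],z,s),1))
```

```text
2.75 [460.52297396  55.80011778 231.67917914] [1.79945401e+02 2.67398954e-02 8.56727950e+01]
carrier 0.87 [ 25. 212.] [361.1 215.4  30. ]
carrier 0.82 [204. 417.] [565.   13.2  30. ]
carrier 0.74 [328. 283.] [ 389.2 -148.2   30. ]
knob_top 0.88 [213. 299.] [432.3  29.8  79. ]
deck 0.86 [ 25. 213.] [363.  214.3  34. ]
deck 0.65 [336. 283.] [ 388.7 -158.    34. ]
deck 0.64 [206. 417.] [564.6  11.8  34. ]
doorway 0.85 [216. 477.] [636.3  -6.7  30. ]
```

View pics/w1.png

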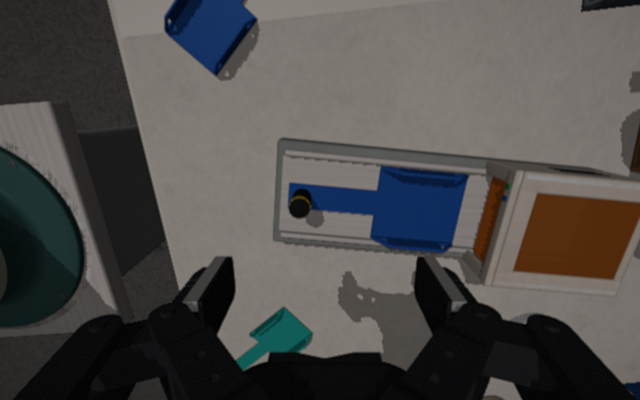

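The wrist view shows the bed carrier's deck at about (206,417), knob (205,300) and flap (220,488), with axis yaw around -10°. I'll fit the tongue line from this image and move on to the grey model.

Run:
```python
from h import *
s=robot.state(); c=robot.read_camera("wrist"); im=c["img"].astype(int)
b=(im[...,0]-im[...,2]>60)
L=[]
for col in range(320,370,3):
    r=np.where(b[150:260,col])[0]+150
    L.append((at(c,[r.min()-.5,col],34,s),at(c,[r.max()+.5,col],34,s)))
L=np.array(L)
for k in(0,1):
    p=np.polyfit(L[:,k,0],L[:,k,1],1); print("edge yaw",np.degrees(np.arctan(p[0])),"y at x=565",np.polyval(p,565),"std",np.std(L[:,k,1]-np.polyval(p,L[:,k,0])))
# deck front/back corners: lateral scan along image columns at tongue row
rows=range(195,225,5)
for r in rows:
    cc=np.where(b[r,280:480])[0]+280; print(r,cc.max(),np.round(at(c,[r,cc.max()+.5],34,s),1))
plan((460,60,231,86),[(480,-120,231,60),(440,-300,231,36)])
```

```text
edge yaw -9.623064290185887 y at x=565 24.836409028413343 std 0.34152929644278657
edge yaw -10.048196586599948 y at x=565 -3.647867566922926 std 0.357682976116746
195 464 [617.1  28.   34. ]
200 463 [616.4  22.1  34. ]
205 461 [614.5  16.2  34. ]
210 460 [613.7  10.1  34. ]
215 459 [612.9   4.   34. ]
220 458 [612.1  -2.2  34. ]
(480, -120, 231, 60) turn [0.0, -0.0, 0.1444] shift [-0.8908, 0.1625, 0.0]
(440, -300, 231, 36) turn [-0.0, -0.0, 0.1333] shift [-0.8794, 0.2768, 0.0]
```

Request:
step_arm:
  increments:
    - [[0,0,0.144],[-0.891,0.162,0],-1]
    - [[0,0,0.144],[-0.891,0.162,0],-1]
    - [[0,0,0.144],[-0.891,0.162,0],-1]
    - [[0,0,0.144],[-0.891,0.162,0],-1]
    - [[0,0,0.144],[-0.891,0.162,0],-1]

```text
clock: 3.55
eef_pos: [479.7, -123.4, 231.5]
orientation: [179.9, 0.1, 59.8]
wrist_force: [0.0, 1.9, 0.3]
width: 85.2
grip_force: 0.0
```

Request:
step_arm:
  increments:
    - [[0,0,0.133],[-0.879,0.277,0],-1]
    - [[0,0,0.133],[-0.879,0.277,0],-1]
    - [[0,0,0.133],[-0.879,0.277,0],-1]
    - [[0,0,0.133],[-0.879,0.277,0],-1]
    - [[0,0,0.133],[-0.879,0.277,0],-1]

```text
clock: 4.05
eef_pos: [438.8, -303.2, 231.4]
orientation: [179.9, 0.1, 35.9]
wrist_force: [-0.3, 0.7, 0.6]
width: 85.4
grip_force: 0.0
```

Run:
```python
from h import *
s=robot.state(); print(s["clock"],s["eef_pos"],s["orientation"])
c=robot.read_camera("wrist"); cv2.imwrite("pics/w2.png",c["img"])
for p in robot.pinpoint("grey_model","wrist")[:3]: print(round(p["confidence"],2),np.round(p["pixel"]),np.round(at(c,p["pixel"],0,s),1))
for p in robot.trace("grey_model","wrist")[:2]: print(p["confidence"],p["box"],p["mask"].sum())
```

```text
4.05 [ 438.80784583 -303.19637733  231.39645029] [1.79941876e+02 8.20877415e-02 3.59217045e+01]
0.66 [173. 352.] [ 454.1 -333.4    0. ]
0.69 [330.1, 144.7, 378.6, 204.9] 1457
```

View pics/w2.png

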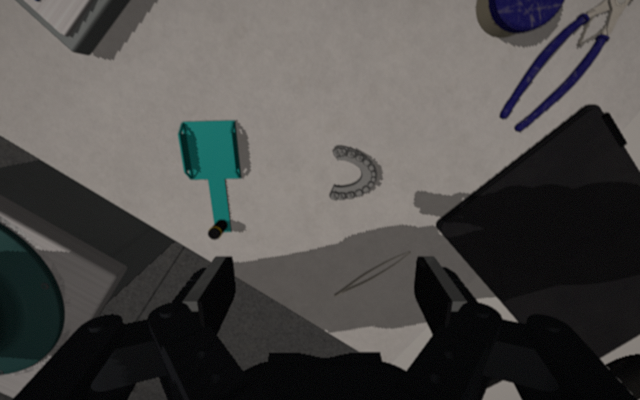

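Run:
```python
from h import *
s=robot.state(); c=robot.read_camera("wrist"); im=c["img"]
cv2.imwrite("pics/w2c.png",cv2.resize(im[125:220,300:410],None,fx=6,fy=6,interpolation=cv2.INTER_CUBIC))
for p in robot.trace("grey_model","wrist")[:1]:
    m=p["mask"].astype(np.uint8); pts=np.argwhere(m)
    w=np.array([at(c,q,8,s)[:2] for q in pts]).astype(np.float32); print("rect",cv2.minAreaRect(w),w.mean(0))
print("scale check",at(c,[173,352],0,s)-at(c,[173,353],0,s))
```

```text
scale check [-0.72531545  0.99166073  0.        ]
```

View pics/w2c.png

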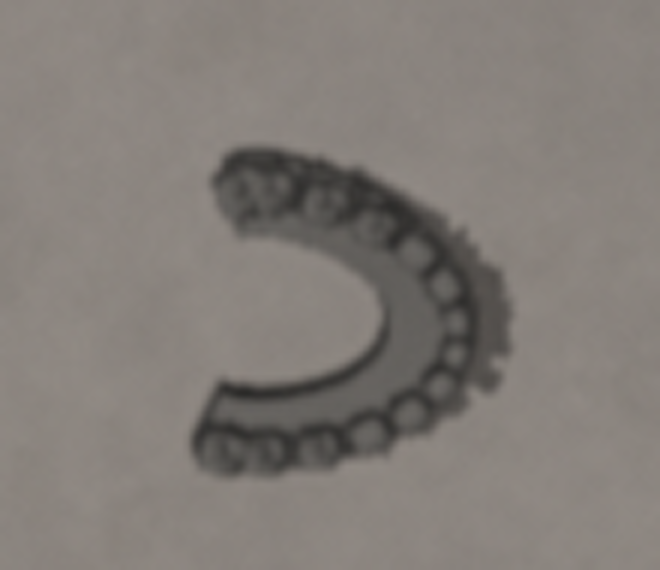

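The crop shows an open horseshoe with the apex to the right at (475,318), the inner edge at (388,315), and leg ends at (230,190) and (205,455). I'll grip the apex bar, with one finger inside the arch and one outside. First I'll hover lower, then take one close look.

Run:
```python
from h import *
s=robot.state(); c=robot.read_camera("wrist")
f=lambda u,v,z: at(c,[125+v/6,300+u/6],z,s)
a=f(388,315,11);b=f(475,318,14);e1=f(230,190,15);e2=f(205,455,15)
print(a,b,e1,e2,np.linalg.norm((b-a)[:2]))
m=(e1+e2)/2; d=e2-e1; print("apex yaw by axis",np.degrees(np.arctan2(*( (b-m)[1::-1]))),"by ends",np.degrees(np.arctan2(d[1],d[0]))+90, np.linalg.norm(d),np.linalg.norm((b-m)[:2]))
g=(a+b)/2; print("bar",g)
plan((440,-300,231,36),[(g[0],g[1],130,34)])
```

```text
[ 463.02041201 -341.15073183   11.        ] [ 473.04950718 -354.70261822   14.        ] [ 464.76686306 -300.11347059   15.        ] [ 418.90005817 -328.35639606   15.        ] 16.859311214714467
apex yaw by axis -52.354049700952146 by ends -58.376916758067864 53.864892370368395 51.10846391766645
bar [ 468.0349596  -347.92667502   12.5       ]
(np.float64(468.0349595961237), np.float64(-347.92667502249077), 130, 34) turn [0.0, -0.0, 0.0111] shift [-0.0274, 0.2763, 0.505]
```

Request:
step_arm:
  increments:
    - [[0,0,0.006],[-0.027,0.276,0.505],0]
    - [[0,0,0.006],[-0.027,0.276,0.505],0]
    - [[0,0,0.006],[-0.027,0.276,0.505],0]
    - [[0,0,0.006],[-0.027,0.276,0.505],0]
    - [[0,0,0.006],[-0.027,0.276,0.505],0]

```text
clock: 4.85
eef_pos: [468.6, -347.4, 131.5]
orientation: [180.0, -0.0, 35.1]
wrist_force: [0.9, -0.3, 0.1]
width: 42.3
grip_force: 0.0
```

Run:
```python
from h import *
s=robot.state(); print(s["clock"],s["eef_pos"],s["orientation"],s["width"])
c=robot.read_camera("wrist"); im=c["img"].copy()
for z in(0,11,21):   # where the TCP axis meets height z
    H=np.array(c["hand_eye"]); p=H[:3,:3].T@(np.array([0,0,s["eef_pos"][2]-z])-H[:3,3]); q=np.array(c["K"])@[p[0],-p[1],-p[2]]; q=q/q[2]; print(z,q[:2]); cv2.circle(im,(int(q[0]),int(q[1])),2,(0,0,255),-1)
print(robot.pinpoint("grey_model","wrist")[:1])
cv2.imwrite("pics/w3.png",cv2.resize(im[120:320,190:460],None,fx=2.9,fy=2.9,interpolation=cv2.INTER_CUBIC))
```

```text
4.85 [ 468.58446553 -347.41733662  131.51782308] [ 1.79957711e+02 -1.54335965e-02  3.50924927e+01] 42.27087219959768
0 [325.08300086 191.21280977]
11 [325.12192596 194.54073326]
21 [325.16000767 197.7965509 ]
[{'pixel': [193.9, 304.1], 'confidence': 0.59}]
```

View pics/w3.png

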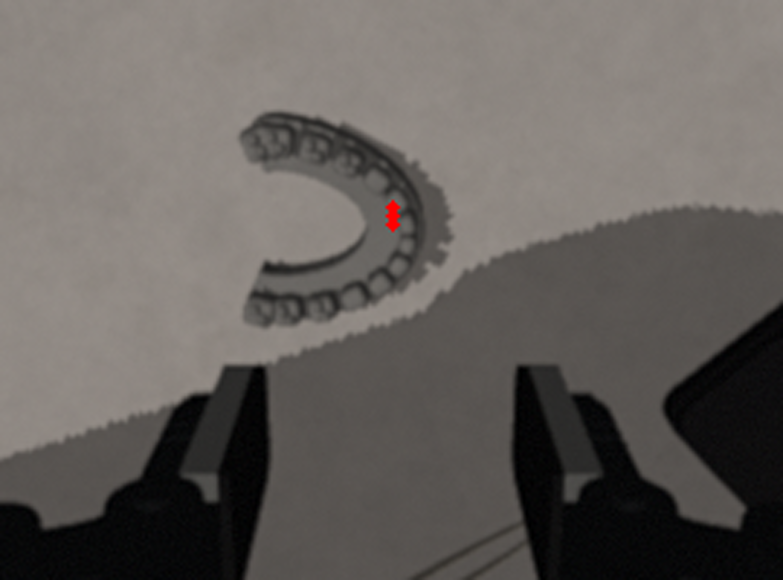

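The grasp point at (393,217) lies on the apex bar, and the inner finger clears the legs. I'll shift 2 mm inward and descend.

Request:
step_arm:
  increments:
    - [[0,0,0],[0,-0.01,0.2],0]
    - [[0,0,0],[0,-0.01,0.4],0]
    - [[0,0,0],[0,-0.01,0.52],0]
    - [[0,0,0],[0,-0.01,0.6],0]
    - [[0,0,0],[0,-0.01,0.62],0]

```text
clock: 5.45
eef_pos: [467.8, -345.7, 8.5]
orientation: [-180.0, -0.1, 35.1]
wrist_force: [-19.0, 20.6, 88.6]
width: 42.8
grip_force: 44.5
```

Request:
step_arm:
  increments:
    - [[0,0,0],[0,0,-0.1],0]
    - [[0,0,0],[0,0,-0.3],0]
    - [[0,0,0],[0,0,-0.5],0]
    - [[0,0,0],[0,0,-0.5],0]
    - [[0,0,0],[0,0,-0.5],0]

```text
clock: 5.95
eef_pos: [468.3, -346.1, 108.4]
orientation: [179.8, -0.1, 35.1]
wrist_force: [0.1, 0.6, -0.3]
width: 42.4
grip_force: 0.0
```

Run:
```python
from h import *
s=robot.state(); print(s["clock"],s["eef_pos"],s["orientation"],s["width"],s["wrist_force"])
c=robot.read_camera("wrist"); im=c["img"].copy()
H=np.array(c["hand_eye"])
for y in(-40,-36,-21,0,21,36):
  for x in(-11,11):
    p=H[:3,:3].T@(np.array([x,y-2*0,s["eef_pos"][2]-11])-H[:3,3]); q=np.array(c["K"])@[p[0],-p[1],-p[2]]; q=q/q[2]; cv2.circle(im,(int(round(q[0])),int(round(q[1]))),1,(0,0,255),-1)
cv2.imwrite("pics/w4.png",cv2.resize(im[100:320,190:460],None,fx=2.7,fy=2.7,interpolation=cv2.INTER_CUBIC))
```

```text
5.95 [ 468.27823918 -346.09830565  108.40590707] [ 1.79832854e+02 -1.27996693e-01  3.51178758e+01] 42.36970609571857 [ 0.09561872  0.63286075 -0.26186256]
```

View pics/w4.png

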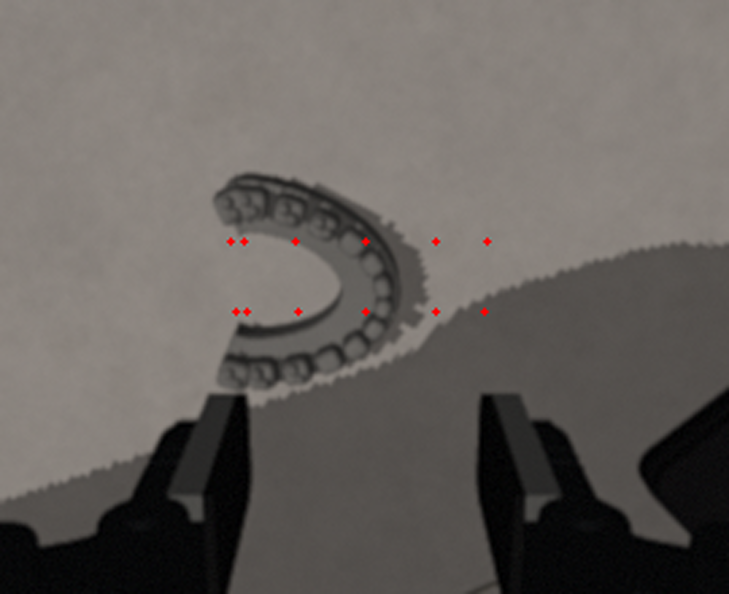

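The fingers landed at about 11 mm, inside the opening, so the base there is solid as the description says. The model appears unmoved. I'll grip across its full 54 mm length, centred at crop (308,284), with the gripper wide open.

Run:
```python
from h import *
s=robot.state(); c=robot.read_camera("wrist")
P=robot.pinpoint("grey_model","wrist")[:1]; n=at(c,P[0]["pixel"],0,s) if P else None
g=at(c,[100+284/2.7,190+308/2.7],11,s); print("net",n,"mine",g, s["eef_pos"])
e=s["eef_pos"]
plan((e[0],e[1],e[2],35.1),[(g[0],g[1],60,35.1)])
if n is not None: plan((e[0],e[1],e[2],35.1),[(n[0],n[1],60,35.1)])
```

```text
net [ 455.27549083 -332.63486432    0.        ] mine [ 456.48331159 -332.90377673   11.        ] [ 467.74303758 -345.76758353  107.25565501]
(np.float64(456.4833115909648), np.float64(-332.90377672629063), 60, 35.1) turn [0.0, 0.0, 0.0] shift [-0.0091, -0.085, 0.2363]
(np.float64(455.275490831384), np.float64(-332.63486431761544), 60, 35.1) turn [0.0, 0.0, 0.0] shift [-0.0132, -0.0896, 0.2363]
```

Request:
step_arm:
  increments:
    - [[0,0,0],[-0.01,-0.086,0],-1]
    - [[0,0,0],[-0.01,-0.086,0.1],-1]
    - [[0,0,0],[-0.01,-0.086,0.24],-1]
    - [[0,0,0],[-0.01,-0.086,0.24],-1]
    - [[0,0,0],[-0.01,-0.086,0.24],-1]

```text
clock: 6.6
eef_pos: [455.2, -333.4, 58.3]
orientation: [-179.9, 0.1, 35.0]
wrist_force: [0.9, -1.3, 0.1]
width: 85.3
grip_force: 0.0
```

Request:
step_arm:
  increments:
    - [[0,0,0],[0,0,0.08],-1]
    - [[0,0,0],[0,0,0.16],-1]
    - [[0,0,0],[0,0,0.2],-1]
    - [[0,0,0],[0,0,0.2],-1]
    - [[0,0,0],[0,0,0.2],-1]

```text
clock: 7.1
eef_pos: [455.5, -333.4, 18.4]
orientation: [-180.0, 0.0, 35.1]
wrist_force: [-0.1, -0.5, 0.5]
width: 85.2
grip_force: 0.0
```

Request:
step_arm:
  increments:
    - [[0,0,0],[0,0,0.04],-1]
    - [[0,0,0],[0,0,0.07],-1]
    - [[0,0,0],[0,0,0.08],-1]
    - [[0,0,0],[0,0,0.08],-1]
    - [[0,0,0],[0,0,0.08],-0.2]

```text
clock: 7.6
eef_pos: [455.7, -333.3, 2.4]
orientation: [180.0, 0.0, 35.1]
wrist_force: [0.3, -0.6, 0.6]
width: 73.5
grip_force: 0.0
```

Request:
step_arm:
  increments:
    - [[0,0,0],[0,0,0],0.3]
    - [[0,0,0],[0,0,0],0.6]
    - [[0,0,0],[0,0,0],1]
    - [[0,0,0],[0,0,0],1]
    - [[0,0,0],[0,0,0],1]

```text
clock: 8.1
eef_pos: [455.9, -333.3, 3.1]
orientation: [180.0, -0.0, 35.1]
wrist_force: [-2.6, 2.7, 13.3]
width: 51.4
grip_force: 59.9
```

Request:
step_arm:
  increments:
    - [[0,0,0],[0,0,-0.05],1]
    - [[0,0,0],[0,0,-0.15],1]
    - [[0,0,0],[0,0,-0.35],1]
    - [[0,0,0],[0,0,-0.55],1]
    - [[0,0,0],[0,0,-0.7],1]

```text
clock: 8.6
eef_pos: [455.7, -333.6, 145.1]
orientation: [179.9, -0.0, 35.0]
wrist_force: [-0.7, 0.5, -1.5]
width: 51.3
grip_force: 62.3
```

Run:
```python
from h import *
s=robot.state(); print(s["clock"],s["eef_pos"],s["orientation"],s["width"],s["grip_force"],s["wrist_force"])
c=robot.read_camera("wrist"); cv2.imwrite("pics/w5.png",c["img"][100:400,150:500])
P=robot.pinpoint("grey_model","wrist"); print(P[:1])
e=s["eef_pos"]
plan((455.9,-333.3,e[2],35.1),[(500,-165,175,57),(540,-20,175,80)])
```

```text
8.6 [ 455.67723779 -333.55868571  145.0963459 ] [ 1.79919252e+02 -3.46789716e-02  3.50383630e+01] 51.250111465496815 62.27300320460927 [-0.73774738  0.54417919 -1.5021716 ]
[{'pixel': [257.6, 323.1], 'confidence': 0.9}]
(500, -165, 175, 57) turn [0.0, 0.0, -0.1217] shift [0.6643, -0.5617, -0.1495]
(540, -20, 175, 80) turn [0.0, 0.0, -0.1278] shift [0.717, -0.2271, -0.0]
```

View pics/w5.png

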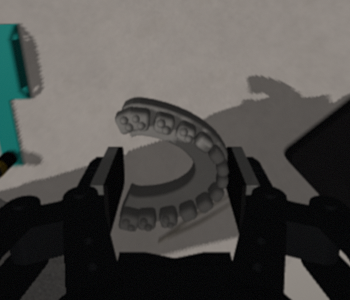

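The model is held level with teeth up, centred between the pads at (170,165) in the crop. I'll carry it over near the deck and measure the deck again.

Request:
step_arm:
  increments:
    - [[0,0,-0.04],[0.16,-0.14,-0.05],1]
    - [[0,0,-0.08],[0.35,-0.3,-0.1],1]
    - [[0,0,-0.122],[0.55,-0.45,-0.15],1]
    - [[0,0,-0.122],[0.664,-0.562,-0.15],1]
    - [[0,0,-0.122],[0.664,-0.562,-0.15],1]

```text
clock: 9.2
eef_pos: [500.9, -159.9, 172.2]
orientation: [-179.9, -0.1, 57.4]
wrist_force: [-0.3, -0.3, -0.8]
width: 50.8
grip_force: 62.3
```

Request:
step_arm:
  increments:
    - [[0,0,-0.04],[0.16,-0.05,0],1]
    - [[0,0,-0.08],[0.35,-0.1,0],1]
    - [[0,0,-0.128],[0.55,-0.17,0],1]
    - [[0,0,-0.128],[0.717,-0.227,0],1]
    - [[0,0,-0.128],[0.717,-0.227,0],1]

```text
clock: 9.7
eef_pos: [540.3, -15.4, 171.9]
orientation: [-180.0, -0.1, 80.4]
wrist_force: [-0.5, -1.0, -0.3]
width: 50.7
grip_force: 62.3
```

Run:
```python
from h import *
s=robot.state(); print(s["clock"],s["eef_pos"],s["orientation"],s["width"])
c=robot.read_camera("wrist"); cv2.imwrite("pics/w6.png",c["img"])
for t,z in [("carrier",30),("knob_top",79),("deck",34),("doorway",30),("grey_model",s["eef_pos"][2]-3)]:
    for p in robot.pinpoint(t,"wrist")[:2]: print(t,round(p["confidence"],2),np.round(p["pixel"]),np.round(at(c,p["pixel"],z,s),1))
im=c["img"].astype(int); b=(im[...,0]-im[...,2]>50).astype(np.uint8)
n,l,st,ce=cv2.connectedComponentsWithStats(b)
for k in np.argsort(-st[1:,4])[:4]+1: print(st[k],ce[k])
```

```text
9.7 [540.29832249 -15.37519002 171.85641139] [-1.79962289e+02 -6.02684340e-02  8.03916631e+01] 50.67345599046466
carrier 0.73 [153. 347.] [565.9  14.8  30. ]
knob_top 0.83 [167. 177.] [432.9  34.3  79. ]
deck 0.81 [157. 349.] [567.1  11.6  34. ]
doorway 0.72 [159. 424.] [634.9  -2.5  30. ]
grey_model 0.48 [155. 346.] [558.7  36.2 168.9]
[  182   110   223   104 13040] [327.21480061 158.59294479]
[54  0 18 12 92] [64.02173913  3.98913043]
[72  0  7  9 42] [74.95238095  2.92857143]
[442 124   4   6  17] [443.17647059 126.76470588]
```

Run:
```python
from h import *
s=robot.state(); e=s["eef_pos"]; print(e,s["orientation"])
plan((*e,s["orientation"][2]),[(566.5,11,80,80.15)])
```

```text
[539.4827544  -21.11679113 172.31317084] [1.79999674e+02 2.09967739e-02 7.99547203e+01]
(566.5, 11, 80, 80.15) turn [-0.0, 0.0, -0.0011] shift [0.1817, 0.105, 0.4616]
```

Request:
step_arm:
  increments:
    - [[0,0,0],[0.1,0.06,0],1]
    - [[0,0,0],[0.182,0.105,0.1],1]
    - [[0,0,0],[0.182,0.105,0.25],1]
    - [[0,0,0],[0.182,0.105,0.42],1]
    - [[0,0,0],[0.182,0.105,0.46],1]

```text
clock: 10.5
eef_pos: [564.9, 11.5, 77.5]
orientation: [-179.8, 0.1, 80.0]
wrist_force: [-0.8, -0.4, -0.7]
width: 50.7
grip_force: 62.4
```

Run:
```python
from h import *
c=robot.read_camera("wrist"); s=robot.state(); c=robot.read_camera("wrist"); e=s["eef_pos"]; print(s["clock"],e,s["orientation"],s["wrist_force"])
cv2.imwrite("pics/w7.png",c["img"])
plan((*e,s["orientation"][2]),[(566.5,11,37.5,80.15)])
for t,z in [("knob_top",79),("deck",34),("grey_model",e[2]-3)]:
    for p in robot.pinpoint(t,"wrist")[:2]: print(t,round(p["confidence"],2),np.round(p["pixel"]),np.round(at(c,p["pixel"],z,s),1))
```

```text
10.55 [565.23383302  11.4341878   78.05242151] [-1.79796471e+02  9.81623165e-02  7.99996771e+01] [-1.13939944  0.95905247 -1.43670901]
(566.5, 11, 37.5, 80.15) turn [0.0, 0.0, -0.0008] shift [-0.001, 0.0066, 0.2028]
knob_top 0.89 [265.  64.] [432.9  33.   79. ]
deck 0.7 [226. 326.] [565.3  12.5  34. ]
deck 0.59 [228. 434.] [634.4  -0.7  34. ]
grey_model 0.96 [257. 322.] [563.4  12.6  75.1]
```

View pics/w7.png

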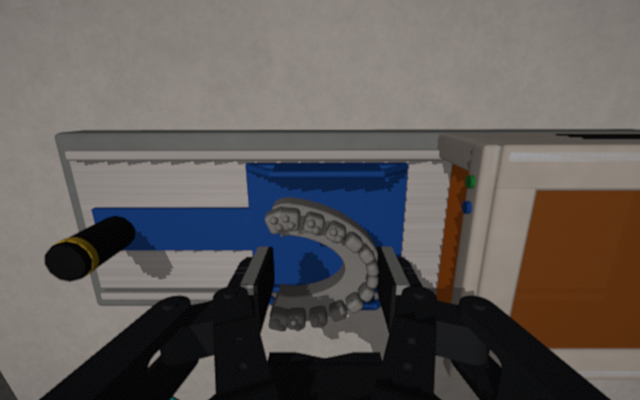

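The model (257,322) is above the deck (226,326), aligned with the carrier, knob at (265,64). Positions agree within 2 mm, so I'll lower it.

Request:
step_arm:
  increments:
    - [[0,0,0],[0,0.007,0.07],1]
    - [[0,0,0],[0,0.007,0.14],1]
    - [[0,0,0],[0,0.007,0.18],1]
    - [[0,0,0],[0,0.007,0.19],1]
    - [[0,0,0],[0,0.007,0.19],1]

```text
clock: 11.25
eef_pos: [567.8, 12.0, 41.9]
orientation: [-180.0, 0.0, 80.1]
wrist_force: [-0.2, -0.6, -0.4]
width: 51.0
grip_force: 62.4
```

Request:
step_arm:
  increments:
    - [[0,0,0],[0,-0.004,0.008],1]
    - [[0,0,0],[0,-0.004,0.014],1]
    - [[0,0,0],[0,-0.004,0.018],1]
    - [[0,0,0],[0,-0.004,0.021],1]
    - [[0,0,0],[0,-0.004,0.021],1]

```text
clock: 11.75
eef_pos: [567.3, 12.3, 38.1]
orientation: [180.0, 0.0, 80.1]
wrist_force: [0.1, -0.9, -0.5]
width: 51.0
grip_force: 62.4
```

Request:
step_arm:
  increments:
    - [[0,0,0],[0,0,0.003],1]
    - [[0,0,0],[0,0,0.005],1]
    - [[0,0,0],[0,0,0.006],1]
    - [[0,0,0],[0,0,0.006],1]
    - [[0,0,0],[0,0,0.006],1]

```text
clock: 12.25
eef_pos: [567.4, 12.2, 37.3]
orientation: [180.0, -0.0, 80.1]
wrist_force: [-3.2, 0.0, 7.2]
width: 51.0
grip_force: 63.6
```

Touching the deck at 7 N. Release and lift.

Request:
step_arm:
  increments:
    - [[0,0,0],[0,0,0],0.1]
    - [[0,0,0],[0,0,0],-0.35]
    - [[0,0,0],[0,0,0],-0.5]
    - [[0,0,0],[0,0,0],-0.7]
    - [[0,0,0],[0,0,0],-0.7]

```text
clock: 12.75
eef_pos: [564.9, 12.7, 36.1]
orientation: [-179.7, 0.0, 80.1]
wrist_force: [-17.5, 4.0, 6.7]
width: 72.5
grip_force: 4.7
```

Request:
step_arm:
  increments:
    - [[0,0,0],[0,0,-0.04],-0.7]
    - [[0,0,0],[0,0,-0.15],-0.7]
    - [[0,0,0],[0,0,-0.35],-0.7]
    - [[0,0,0],[0,0,-0.55],-0.7]
    - [[0,0,0],[0,0,-0.7],-0.7]

```text
clock: 13.25
eef_pos: [567.7, 12.0, 179.5]
orientation: [179.9, -0.0, 80.0]
wrist_force: [-0.3, 0.6, 0.8]
width: 72.5
grip_force: 0.0
```

Run:
```python
from h import *
c=robot.read_camera("wrist"); s=robot.state(); c=robot.read_camera("wrist"); e=s["eef_pos"]; print(s["clock"],e,s["orientation"],s["width"])
cv2.imwrite("pics/w8.png",c["img"])
for t,z in [("knob_top",79),("deck",34),("doorway",30),("grey_model",34)]:
    for p in robot.pinpoint(t,"wrist")[:2]: print(t,round(p["confidence"],2),np.round(p["pixel"]),np.round(at(c,p["pixel"],z,s),1))
for p in robot.trace("grey_model","wrist")[:1]: print("model box",p["box"])
plan((*e,s["orientation"][2]),[(432.5,33.5,e[2],80.15)])
```

```text
13.3 [569.50118431  11.88956041 183.55433105] [ 1.79630108e+02 -1.19716469e-01  8.00365771e+01] 72.48151805234681
knob_top 0.88 [203. 156.] [431.   34.4  79. ]
deck 0.9 [190. 319.] [564.4   9.8  34. ]
doorway 0.91 [191. 392.] [635.2  -4.6  30. ]
grey_model 0.91 [186. 319.] [564.5  13.6  34. ]
model box [291.3, 154.3, 350.6, 223.9]
(432.5, 33.5, np.float64(183.5543310537624), 80.15) turn [0.0, 0.0, -0.0006] shift [-0.0121, -0.6934, -0.0]
```

The model sits at (564.5,13.6) with the deck at (564.4,9.8), within 4 mm and aligned, and the carrier hasn't moved. Next is the knob at (431.5,34).

Request:
step_arm:
  increments:
    - [[0,0,0],[-0.01,-0.2,0],-0.5]
    - [[0,0,0],[-0.01,-0.45,0],-0.5]
    - [[0,0,0],[-0.01,-0.7,0],-0.5]
    - [[0,0,0],[-0.01,-0.7,0.1],-0.5]
    - [[0,0,0],[-0.01,-0.7,0.3],-0.5]

```text
clock: 14.1
eef_pos: [429.7, 35.7, 118.2]
orientation: [179.7, -0.2, 80.2]
wrist_force: [1.7, 1.9, -0.7]
width: 64.1
grip_force: 0.0
```

Run:
```python
from h import *
c=robot.read_camera("wrist"); s=robot.state(); c=robot.read_camera("wrist"); e=s["eef_pos"]; print(s["clock"],e,s["orientation"],s["width"])
k=None
for p in robot.pinpoint("knob_top","wrist")[:2]: print(round(p["confidence"],2),np.round(p["pixel"]),np.round(at(c,p["pixel"],79,s),1))
plan((*e,s["orientation"][2]),[(431.5,34,45,80.15)])
```

```text
14.15 [426.45160761  34.71068408 111.60986953] [-1.79807417e+02  9.30714745e-02  8.01567538e+01] 64.11009257075227
0.96 [235. 335.] [431.9  33.7  79. ]
(431.5, 34, 45, 80.15) turn [0.0, -0.0, 0.0] shift [0.0008, 0.0255, 0.333]
```

Request:
step_arm:
  increments:
    - [[0,0,0],[0,0.025,0.05],-0.5]
    - [[0,0,0],[0,0.025,0.15],-0.5]
    - [[0,0,0],[0,0.025,0.27],-0.5]
    - [[0,0,0],[0,0.025,0.32],-0.5]
    - [[0,0,0],[0,0.025,0.32],-0.2]

```text
clock: 14.75
eef_pos: [434.0, 33.2, 52.5]
orientation: [-179.9, 0.0, 80.0]
wrist_force: [-0.0, -0.4, 0.3]
width: 51.7
grip_force: 0.0
```

Request:
step_arm:
  increments:
    - [[0,0,0],[0,0,0],0.2]
    - [[0,0,0],[0,0,0],0.4]
    - [[0,0,0],[0,0,0],0.5]
    - [[0,0,0],[0,0,0],0.6]
    - [[0,0,0],[0,0,0],0.8]

```text
clock: 15.25
eef_pos: [434.5, 33.8, 54.0]
orientation: [179.9, -0.1, 80.1]
wrist_force: [-4.4, -1.4, 17.9]
width: 20.2
grip_force: 58.0
```

Request:
step_arm:
  increments:
    - [[0,0,0],[0,0.01,-0.003],0.8]
    - [[0,0,0],[0,0.04,-0.003],0.8]
    - [[0,0,0],[0,0.09,-0.003],0.8]
    - [[0,0,0],[0,0.14,-0.003],0.8]
    - [[0,0,0],[0,0.19,-0.003],0.8]

```text
clock: 15.75
eef_pos: [471.5, 27.2, 54.0]
orientation: [-179.9, -0.0, 80.1]
wrist_force: [-10.9, 1.6, 18.2]
width: 20.4
grip_force: 60.9
```

Run:
```python
from h import *
c=robot.read_camera("wrist"); s=robot.state(); c=robot.read_camera("wrist"); e=s["eef_pos"]; print(s["clock"],e,s["orientation"],s["width"],s["wrist_force"],s["torque"])
for t,z in [("deck",34),("doorway",30),("grey_model",34),("knob_top",79)]:
    for p in robot.pinpoint(t,"wrist")[:2]: print(t,round(p["confidence"],2),np.round(p["pixel"]),np.round(at(c,p["pixel"],z,s),1))
```

```text
15.8 [473.16419235  26.90808708  54.07458984] [ 1.79965497e+02 -2.18444912e-02  8.00785988e+01] 19.950796068367 [ 0.82954133 -0.18859663 -0.58527839] [ 0.02850078 -0.09864161  0.00224775]
deck 0.56 [243. 557.] [603.6   4.5  34. ]
grey_model 0.97 [242. 560.] [605.5   5.1  34. ]
knob_top 0.71 [288. 322.] [471.3  27.7  79. ]
```

Request:
step_arm:
  increments:
    - [[0,0,0],[0,0.04,0],0.8]
    - [[0,0,0],[0,0.1,0],0.8]
    - [[0,0,0],[0,0.16,0],0.8]
    - [[0,0,0],[0,0.22,0],0.8]
    - [[0,0,0],[0,0.26,0],0.8]

```text
clock: 16.55
eef_pos: [522.1, 18.3, 53.9]
orientation: [-179.9, -0.0, 80.1]
wrist_force: [-15.3, 2.5, 25.8]
width: 19.9
grip_force: 62.0
```

Request:
step_arm:
  increments:
    - [[0,0,0],[0,0.04,0],0.8]
    - [[0,0,0],[0,0.09,0],0.8]
    - [[0,0,0],[0,0.14,0],0.8]
    - [[0,0,0],[0,0.18,0],0.8]
    - [[0,0,0],[0,0.2,0],0.8]

```text
clock: 17.05
eef_pos: [561.5, 11.4, 54.0]
orientation: [-179.9, -0.0, 80.1]
wrist_force: [-12.8, 2.4, 23.0]
width: 20.0
grip_force: 61.7
```

Request:
step_arm:
  increments:
    - [[0,0,0],[0,0.015,0],0.8]
    - [[0,0,0],[0,0.03,0],0.8]
    - [[0,0,0],[0,0.045,0],0.8]
    - [[0,0,0],[0,0.055,0],0.8]
    - [[0,0,0],[0,0.06,0],0.8]

```text
clock: 17.55
eef_pos: [573.0, 9.4, 54.0]
orientation: [-179.9, -0.0, 80.1]
wrist_force: [-12.7, 1.8, 20.6]
width: 20.3
grip_force: 61.1
```

Request:
step_arm:
  increments:
    - [[0,0,0],[0,0.004,0],0.8]
    - [[0,0,0],[0,0.008,0],0.8]
    - [[0,0,0],[0,0.012,0],0.8]
    - [[0,0,0],[0,0.016,0],0.8]
    - [[0,0,0],[0,0.02,0],0.8]

```text
clock: 18.05
eef_pos: [577.0, 8.7, 54.0]
orientation: [-179.9, -0.0, 80.1]
wrist_force: [-9.6, 1.7, 16.3]
width: 20.5
grip_force: 60.9
```

Request:
step_arm:
  increments:
    - [[0,0,0],[0,0.004,0],0.8]
    - [[0,0,0],[0,0.008,0],0.8]
    - [[0,0,0],[0,0.012,0],0.8]
    - [[0,0,0],[0,0.016,0],0.8]
    - [[0,0,0],[0,0.02,0],0.8]

```text
clock: 18.55
eef_pos: [579.0, 8.4, 53.9]
orientation: [-179.7, -0.0, 80.1]
wrist_force: [-30.3, 5.8, 38.1]
width: 20.2
grip_force: 63.6
```

Request:
step_arm:
  increments:
    - [[0,0,0],[0,0.003,0],0.8]
    - [[0,0,0],[0,0.006,0],0.8]
    - [[0,0,0],[0,0.006,0],0.8]

```text
clock: 18.85
eef_pos: [579.0, 8.3, 53.9]
orientation: [-179.5, -0.1, 80.1]
wrist_force: [-35.6, 5.6, 42.8]
width: 19.7
grip_force: 64.2
```

It stopped dead at x=579 as predicted, so the carrier is home. Release and lift straight up.

Request:
step_arm:
  increments:
    - [[0,0,0],[0,0,0],0.5]
    - [[0,0,0],[0,0,0],0.1]
    - [[0,0,0],[0,0,0],-0.2]
    - [[0,0,0],[0,0,0],-0.3]
    - [[0,0,0],[0,0,0],-0.3]

```text
clock: 19.35
eef_pos: [583.0, 7.5, 53.5]
orientation: [180.0, 0.0, 80.1]
wrist_force: [-0.1, 0.2, 0.5]
width: 55.5
grip_force: 0.0
```

Request:
step_arm:
  increments:
    - [[0,0,0],[0,0,-0.05],-0.3]
    - [[0,0,0],[0,0,-0.2],-0.3]
    - [[0,0,0],[0,0,-0.4],-0.3]
    - [[0,0,0],[0,-0.2,-0.6],-0.3]
    - [[0,0,0],[0,-0.4,-0.7],-0.3]

```text
clock: 19.85
eef_pos: [505.3, 20.6, 195.4]
orientation: [179.9, -0.0, 80.0]
wrist_force: [0.3, 1.3, 1.5]
width: 55.6
grip_force: 0.0
```

Run:
```python
from h import *
c=robot.read_camera("wrist"); s=robot.state(); c=robot.read_camera("wrist"); e=s["eef_pos"]; print(s["clock"],e,s["orientation"],s["width"],s["wrist_force"])
cv2.imwrite("pics/w9.png",c["img"])
D=None
for t,z in [("doorway",30),("knob_top",79),("grey_model",34),("deck",34)]:
    for p in robot.pinpoint(t,"wrist")[:2]: print(t,round(p["confidence"],2),np.round(p["pixel"]),np.round(at(c,p["pixel"],z,s),1))
# orange pixels outside the roof window: flap, projected in plane of the door; 
im=c["img"].astype(int); o=((im[...,2]-im[...,0]>60)).astype(np.uint8)
n,l,st,ce=cv2.connectedComponentsWithStats(o)
for k in range(1,n):
    if st[k,4]>40: print("orange",st[k],np.round(ce[k]))
b=(im[...,0]-im[...,2]>50).astype(np.uint8); n,l,st,ce=cv2.connectedComponentsWithStats(b)
for k in range(1,n):
    if st[k,4]>40: print("blue",st[k],np.round(ce[k]), "front end", np.round(at(c,[ce[k][1],st[k][0]+st[k][2]],34,s),1))
c=robot.read_camera("top")
for t,z in [("doorway",30),("knob_top",79),("grey_model",0)]:
    for p in robot.pinpoint(t,"top")[:3]: print("top",t,round(p["confidence"],2),np.round(at(c,p["pixel"],z),1))
```

```text
19.9 [500.17246117  21.50611028 197.89181551] [179.89334018  -0.2089766   80.00850478] 55.511803525386334 [ 4.66359957 -1.06552403  4.70789446]
doorway 0.75 [183. 458.] [635.3  -3.2  30. ]
doorway 0.69 [174. 448.] [625.9   8.2  30. ]
knob_top 0.63 [196. 414.] [576.8   7.9  79. ]
deck 0.75 [339. 263.] [ 393.7 -153.6   34. ]
deck 0.56 [  2. 134.] [366.3 209.   34. ]
orange [461 148  19  86 589] [469. 191.]
orange [ 505  151  135   93 9344] [576. 198.]
blue [  94    0   72   55 2130] [131.  20.] front end [389.  191.6  34. ]
blue [ 388  170   78   27 1465] [433. 181.] front end [641.9  -1.2  34. ]
blue [256 312  38  49 962] [271. 336.] front end [ 431.3 -156.4   34. ]
top doorway 0.57 [641.2  -4.2  30. ]
top knob_top 0.73 [418.8 287.8  79. ]
top knob_top 0.56 [ 304.8 -229.3   79. ]
```

Run:
```python
from h import *
s=robot.state(); c=robot.read_camera("wrist"); H=np.array(c["hand_eye"]); Rt=R.from_euler('xyz',s["orientation"],degrees=True).as_matrix()
d=np.array([np.cos(np.radians(-9.9)),np.sin(np.radians(-9.9)),0]); n=np.array([-d[1],d[0],0])
im=c["img"].astype(int); o=((im[...,2]-im[...,0]>60)).astype(np.uint8); k,l,st,ce=cv2.connectedComponentsWithStats(o)
print([list(map(int,x)) for x in st[1:] if x[4]>40], s["clock"],s["eef_pos"])
for ang in(0,.1,.2,.4):
    out=[]
    for y in(-46,0,46):
        P=np.array([636,-4.5,80.])+n*y+42*(d*np.sin(ang)-np.array([0,0,np.cos(ang)]))
        p=H[:3,:3].T@(Rt.T@(P-s["eef_pos"])-H[:3,3]); q=np.array(c["K"])@[p[0],-p[1],-p[2]]; out.append(np.round(q[:2]/q[2]).tolist())
    print("lower edge at",ang,out)
for r in(160,190,220): x=np.where(o[r,400:500])[0]+400; print(r,x.min(),x.max())
```

```text
[[458, 148, 19, 89, 617], [502, 152, 138, 95, 9641]] 20.35 [505.14416466  20.754067   192.35587982]
lower edge at 0 [[454.0, 230.0], [460.0, 187.0], [466.0, 140.0]]
lower edge at 0.1 [[458.0, 231.0], [464.0, 187.0], [471.0, 140.0]]
lower edge at 0.2 [[463.0, 231.0], [469.0, 188.0], [475.0, 140.0]]
lower edge at 0.4 [[471.0, 232.0], [478.0, 188.0], [485.0, 141.0]]
160 467 471
190 463 470
220 459 465
```

Run:
```python
from h import *
c=robot.read_camera("wrist"); now=robot.state()
c=robot.read_camera("wrist"); 
poses=[("pics/w1.png",[460.523,55.80,231.679],[179.945,.0267,85.673]),("pics/w7.png",[565.234,11.434,78.05],[-179.796,.098,80.0]),("pics/w8.png",[569.501,11.89,183.554],[179.63,-.1197,80.037]),(None,now["eef_pos"],now["orientation"])]
d=np.array([np.cos(np.radians(-9.9)),np.sin(np.radians(-9.9))])
for f,e,q in poses:
    im=(cv2.imread(f) if f else c["img"]).astype(int); st=dict(eef_pos=np.array(e),orientation=q)
    o=(im[...,2]-im[...,0]>60).astype(np.uint8); k,l,ss,ce=cv2.connectedComponentsWithStats(o)
    js=[j for j in range(1,k) if ss[j,4]>200 and ss[j,2]<40]
    for j in js:
        v=[]
        for r in range(ss[j,1]+15,ss[j,1]+ss[j,3]-15,4):
            x=np.where(l[r]==j)[0].min(); P=at(c,[r,x-.5],38,st); v.append((P[:2]-[636,-4.5])@d)
        print(f,ss[j],"lower edge along axis at z=38: %.1f +- %.1f"%(np.mean(v),np.std(v)))
```

```text
pics/w1.png [474 183  27  75 636] lower edge along axis at z=38: 2.5 +- 0.4
pics/w7.png [ 438  166   30  136 1740] lower edge along axis at z=38: 2.6 +- 0.2
None [458 148  19  88 619] lower edge along axis at z=38: 2.8 +- 0.3
```

The flap's lower edge is where it was when shut (2.8 mm against 2.5 mm before the push). The knob is 60 mm out, and the arm is clear. Handing in.

```bash
python3 -c "
from workcell import robot
print(robot.state()['clock'],robot.close_job())"
```

```text
the job is handed in; nothing more can be done
20.5 None
```

The job is handed in at 20.5 s: the grey model was set within about 4 mm of the deck's middle, the carrier was pushed home against the stop, the flap measured shut, and the arm was clear; I did not see the model inside the chamber after the push, and one early grasp try pressed it at 89 N without visibly moving it.

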